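# Bare the edge of an inlaid octagonal panel for banding

## Robot

A 6-joint arm with a two-finger parallel gripper is mounted at the origin on the work surface. World frame = base frame: x ahead of the robot, y to its left, z up, the work surface at z = 0. Lengths are in mm, angles in degrees, forces in N, time in s.
With the tool pointing down it reaches from about 300 to 850 mm from the base axis. Payload 4.2 kg.
Tool frame: the origin (TCP) lies between the finger pads; the fingertips stand 22 mm ahead of it and the grasp point (between the pads) lies 3 mm ahead of it; z points along the fingers, y is the direction in which the jaws open and shut (so a half turn about z gives the same grasp; the last joint's range is limited). The gripper opens to 91 mm and grips with 3 to 60 N. Pads are 32 mm wide; open, the fingers measure 118 mm over their backs; the gripper's body (76 mm by 178 mm) begins 60 mm behind the grasp point.
Start: joints at [-76.433, 18.312, 89.639, -0, 72.044, -1.146], TCP at [146.045, -556.162, 196.076] pointing down, gripper open.
Joint ranges: [-177.97, 177.97], [-48.28, 115.42], [12.27, 149.76], [-77.06, 257.06], [2.81, 150.46], [-146.56, 146.56]. Speed limits (degrees/s): [147.25, 147.25, 180, 180, 180, 180].

## Interface

Orientations are given as [roll, pitch, yaw] about the fixed x, y, z axes, in that order (R = Rz(yaw) Ry(pitch) Rx(roll)).
In Python, from workcell import telemetry, cams, env gives the robot as it stands.
- The arm moves only by the shell command python3 -m inch 'ROWS' [FORCE]. ROWS is JSON, a list of rows, each an object of numbers: "x", "y", "z": the shift along the tool's x, y, z in cm; "yaw": the turn about the tool's z in units of 5 degrees (1.0 is 5 degrees); "gripper": the gripper's target within -1 to 1 (fully open at 1, half-way at 0, shut at -1). A call has 1 to 12 rows; each row shifts and turns the commanded pose from where the row before left it, along the tool's axes as they then stand; what a row does not reach is not made up. A row lasts 1/12 s, in which the tool goes at most 41.7 mm and 7.16 degrees, less where a joint would pass 70% of its speed; a pose out of reach is approached as far as the arm can. A call is refused whole if a number of a shift passes 4.17 or a number of a turn 1, either way. A call with a gripper value outside its range is refused whole. The fingers move at their own pace and stop on an object; FORCE is the grip in N (left out, the last holds). Time passes only in rows, so rows that do not move let the fingers close. It gives the time, the measured TCP pose, the force and the opening at its end, in the units of the state.
- telemetry.state(): the state, without advancing time (a new reading comes with each control period).
- cams.grab_frame(name): name is "side" or "top"; returns a dict with "pixels" (480x640x3 uint8, red, green, blue), "mtx" (3x3 intrinsics, pixels), "rvec" (rotation vector, rad) and "tvec" (3), from world to camera coordinates, as OpenCV has them. Camera axes: x right, y down, z forward; pixel columns grow to the right and rows downward; lengths in mm; the calibration is good to about 2 mm. A picture is of the moment at which its call begins. There is no depth.
- env.job_done(): hands the job in, once; it reports no verdict.
The state is a dict: "time_s": time; "qpos": joint angles; "qvel": joint speeds; "effort": joint torques, N m; "ee_pos": TCP position; "ee_rot": TCP orientation; "force": force on the tool from outside, world axes, zero at the start; "torque": the same for the moment, N m; "gripper_width": finger opening in mm.
Only numpy, scipy, OpenCV 4.12 (cv2) and the standard library are available. Lean on these libraries where they do the work, as an engineer would, in place of code of your own. Each camera call takes 0.05 s, during which the arm holds its last target. There are 200 camera calls.

## Task

The octagonal panel on the ledge is to get its edge banding. With the fingertips, push the stop bolt at the panel's end of the ledge all the way back by its knob, then push the panel along the ledge over that end until it overhangs by about 35 mm, lying flat and square to the ledge. Only push: do not lift the panel, and leave the rectangular panel, the other stop and everything else on the bench alone.

Things in the scene. Friction and masses are not known exactly. Their poses are not given: they have to be found in the camera images.
- ledge: Fixed dark wooden ledge (raised board), 460 mm long along its y axis, 40 mm high. Origin: on the bench, under the middle of the panels' lane; z up, y along the ledge (its ends are at y = +230 and -230 mm), x points away from the robot. The board reaches from x = -85 to +130 mm. A medium-brown fence strip 14 mm high above the board runs along the near side, its inner face at x = -68 mm; the panels lie beside it. It stands turned by up to 0.2 rad.
- octagon: Loose regular octagonal wooden panel with inlaid star, 120 mm across flats, 8 mm thick, about 100 g. Origin: centre of its underside; z up; its x and y axes each pass through the middle of two opposite flat sides (each side is 50 mm long) and lie nearly along the ledge's x and y at the start. It lies on the ledge's left half (ledge y > 0) or right half (y < 0), 105 to 140 mm from the ledge's middle.
- rectangle: Loose rectangular wooden panel with the same inlay, 120 mm (x) by 100 mm (y), 8 mm thick. Origin: centre of its underside. It lies on the other half of the ledge. To be left alone.
- stop_left (a joint): Slide bolt across the left end of the ledge (at ledge y = +215 mm): 0 = fully in, blocks the panel; 0.080 m = fully back, clear of the panel. It moves along the ledge's +x, away from the robot, slides with about 1.5 N of friction and stays where it is left. Starts between 0 and 0.012. The bar is 16 mm wide along y and 15 mm high; its near end stands at ledge x = joint value.
- stop_right (a joint): The same slide bolt at the right end (ledge y = -215 mm), with the same values.
- knob_left (a point): Centre of the left bolt's knob: an upright steel pin, diameter 14 mm, standing on the bar; it spans 12 mm above and below this point (so from 15 to 39 mm above the ledge's top). Moves with the bolt; at ledge x = 15 mm + joint value.
- knob_right (a point): The same point of the right bolt's knob.
- sanding_block: Cork sanding block, 30 x 75 mm, 22 mm high, loose, on the far strip of the ledge. Bystander, to be left alone.
- tin: Round closed metal tin, diameter 58 mm, 42 mm high, loose, off the right end of the ledge. Bystander, to be left alone.
- mallet: Hammer lying on the bench beyond the ledge. Bystander, to be left alone.
- chisel: Slim hand tool lying on the bench, off the left end of the ledge. Bystander, to be left alone.
- glue: White glue bottle, diameter 54 mm, 130 mm high, standing far right. Bystander, to be left alone.
- jar: Amber glass jar, diameter 68 mm, 85 mm high, standing far left. Bystander, to be left alone.
There are look-alikes about, which are no part of the job. Leave any pink look-alike of the octagon alone.

How it is judged (in metres and radians):
On the way, in this order (a step that is already met when the one before it is completed fails the run):
1. the stop bolt at the octagonal panel's end is pushed back at least 66 of its 80 mm (((y of octagon in the frame of ledge above 0 m and value of joint stop_left above 0.066 m) or (y of octagon in the frame of ledge below 0 m and value of joint stop_right above 0.066 m))), for 0.1 s.
2. the octagonal panel overhangs that end by 23 to 47 mm ((y of octagon in the frame of ledge between 0.193 and 0.217 m or y of octagon in the frame of ledge between -0.217 and -0.193 m)), for 0.1 s.
At the end, for the whole second after the job is handed in: The octagonal panel rests flat on the ledge, overhanging its own end by 35 mm give or take 12 mm, square to the ledge within 8 degrees and at rest; the stop bolt at that end is pushed back at least 66 mm (((y of octagon in the frame of ledge above 0 m and value of joint stop_left above 0.066 m) or (y of octagon in the frame of ledge below 0 m and value of joint stop_right above 0.066 m)) and (y of octagon in the frame of ledge between 0.193 and 0.217 m or y of octagon in the frame of ledge between -0.217 and -0.193 m) and angle between the y axis of octagon and the y axis of ledge, either way round below 0.14 rad and angle between octagon's own z axis and vertical below 0.05 rad and z of octagon in the frame of ledge between 0.036 and 0.046 m and linear speed of octagon below 0.01 m/s and angular speed of octagon below 0.1 rad/s); the robot touches nothing.
It fails at once if the octagonal panel is lifted more than 12 mm off the ledge (z of octagon in the frame of ledge above 0.052 m).
It fails at once if the octagonal panel falls off the ledge (z of octagon in the frame of ledge below 0.02 m).
It fails at once if the rectangular panel is moved more than 15 mm (distance of rectangle from where it was at the start of the episode above 0.015 m).
It fails at once if the stop at the other end is pushed back (beyond 25 mm) ((y of octagon in the frame of ledge above 0 m and value of joint stop_right above 0.025 m) or (y of octagon in the frame of ledge below 0 m and value of joint stop_left above 0.025 m)).
It fails at once if something else on the bench is moved more than 25 mm (distance of any of sanding_block, tin, mallet, chisel, glue, jar from where it was at the start of the episode above 0.025 m).
It also fails if it takes over 42 s, if anything falls off the work surface, if the arm or the gripper's body presses on something with over 40 N, if the wrist force passes 120 N, or if a joint passes its speed limit or range.

## Working session

There is one attempt and no reset: what is moved stays moved. The work goes in short steps, Python scripts to look and compute and a shell command to move; the robot and the scene stay as the last step left them, time stands still between calls to the robot, and variables do not carry over. Pictures are saved under pics/ and viewed, about 8 in all and at most 12, crops included, and the job is handed in when it is done.

```bash
ls; mkdir -p pics
cat > h.py <<'E'
import numpy as np,cv2
from workcell import telemetry,cams,env
def grab(name,fn):
    f=cams.grab_frame(name);cv2.imwrite('pics/'+fn,f['pixels'][:,:,::-1]);np.savez('pics/'+name+'.npz',**{k:np.array(v,float) for k,v in f.items() if k!='pixels'});return f
def cam(name):
    d=np.load('pics/'+name+'.npz');return d['mtx'],cv2.Rodrigues(d['rvec'].ravel())[0],d['tvec'].ravel()
def ray(name,uv,z):
    K,R,t=cam(name);d=R.T@np.linalg.inv(K)@np.array([*uv,1.]);c=-R.T@t;return c+d*(z-c[2])/d[2]
def proj(name,p):
    K,R,t=cam(name);q=K@(R@np.array(p,float)+t);return q[:2]/q[2]
E
python3 -c "
from h import *
grab('top','t0.png');grab('side','s0.png');s=telemetry.state();print(s['ee_pos'],s['ee_rot'],s['time_s'],s['gripper_width'])
for n in('top','side'):
  K,R,t=cam(n);print(n,-R.T@t)"
```

```text
pics
[ 145.91797098 -555.68886154  195.33229417] [-1.79911358e+02 -1.25690555e-03  1.47130095e+01] 0.1 91.31285971338278
top [ 315.1258707    -3.60720785 1298.50261627]
side [521.19450658 659.55489944 816.17703449]
```

View pics/t0.png

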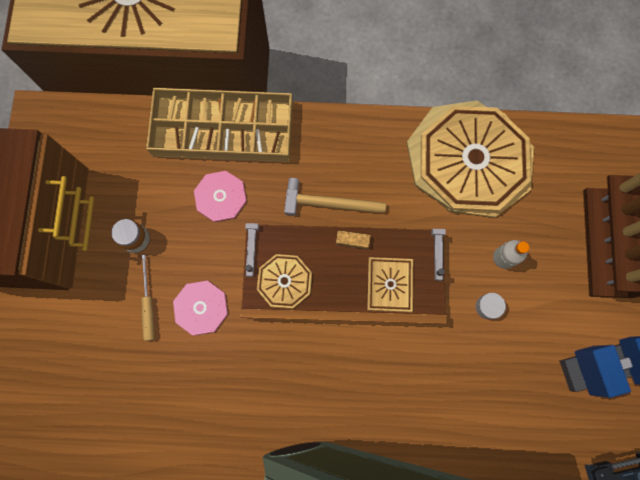

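View pics/s0.png

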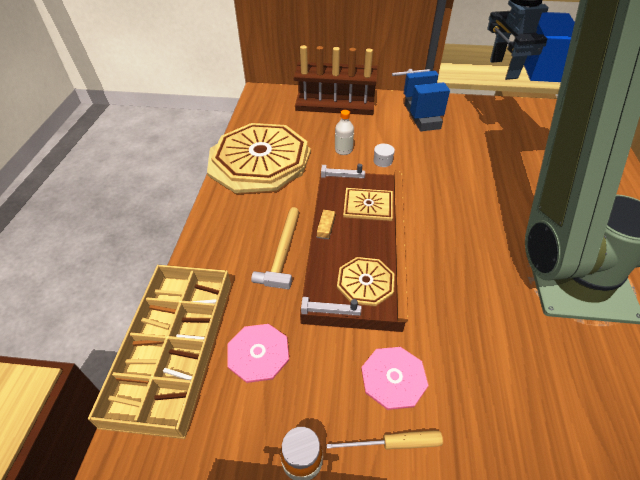

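The top view shows the octagon at about (284,281), on the ledge's left half. The left bolt's knob is near (250,270) and the rectangle is at (390,284). Next I'll enlarge the ledge.

```bash
python3 -c "
import cv2
a=cv2.imread('pics/t0.png')[215:330,232:332];cv2.imwrite('pics/c1.png',cv2.resize(a,None,fx=5,fy=5,interpolation=cv2.INTER_CUBIC))
from h import *
# rough ledge: corners top z=40
for uv in [(245,224),(446,230),(447,316),(241,308),(284,281),(390,284)]: print(uv,ray('top',uv,40)[:2])
"
```

```text
(245, 224) [616.5168063  180.64940034]
(446, 230) [ 623.19894186 -288.52793458]
(447, 316) [ 423.82533634 -290.19727896]
(241, 308) [420.76769031 175.55171007]
(284, 281) [486.63885404  81.81764198]
(390, 284) [ 490.66984507 -160.4476934 ]
```

View pics/c1.png

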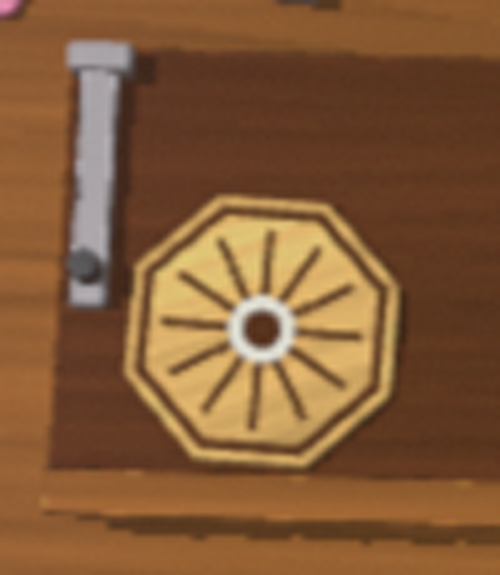

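The crop shows the knob top at about (82,265) in the crop, which is full (248.4,268). The octagon's centre is at crop (262,328), full (284.4,280.6), and its near side is almost against the fence. I'll look at the right end next and fit the ledge pose.

```bash
python3 -c "
import cv2,numpy as np
a=cv2.imread('pics/t0.png')[215:330,360:460];b=cv2.imread('pics/s0.png')[250:340,290:420]
a=cv2.resize(a,None,fx=4,fy=4,interpolation=cv2.INTER_CUBIC)
b=cv2.resize(b,None,fx=3,fy=3,interpolation=cv2.INTER_CUBIC)
c=np.zeros((460,800,3),np.uint8);c[:,:400]=a;c[:270,405:795]=b;cv2.imwrite('pics/c2.png',c)"
```

```text
(no output)
```

View pics/c2.png

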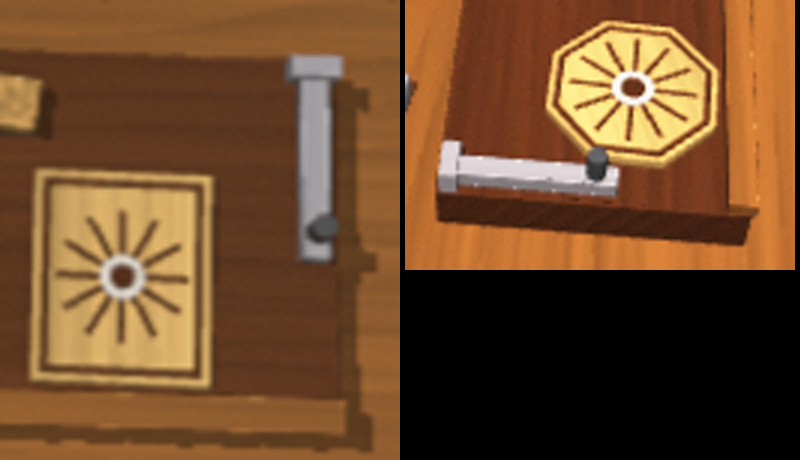

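```bash
cat >> h.py <<'E'
def L2W(P,p):
    c,s=np.cos(P[2]),np.sin(P[2]);return [P[0]+c*p[0]-s*p[1],P[1]+s*p[0]+c*p[1],p[2]]
def W2L(P,p):
    c,s=np.cos(P[2]),np.sin(P[2]);d=np.array(p[:2])-P[:2];return np.array([c*d[0]+s*d[1],-s*d[0]+c*d[1]])
E
python3 - <<'E'
from h import *
from scipy.optimize import least_squares
K=lambda o:o
def res(P,full=False):
    jl,jr=P[3:5]
    o=[('top',(15+jl,215,79),(248.4,268)),('top',(15+jr,-215,79),(440.5,272)),('top',(jl,215,55),(249.4,276)),('top',(jr,-215,55),(439,280.2)),
     ('top',(-68,230,54),(241.6,309)),('top',(-68,-230,54),(446.2,315)),('side',(15+jl,215,79),(354,300.7)),('side',(-68,230,54),(397.3,319)),('side',(130,230,40),(301,315)),
     ('top',(*P[5:7],48),(284.4,280.6)),('side',(*P[5:7],48),(366,279.3)),('top',(*P[7:9],48),(360+122/4,215+276/4))]
    r=np.array([proj(n,L2W(P,p))-np.array(uv) for n,p,uv in o])
    if full: print(r.round(1))
    return r.ravel()
s=least_squares(res,[510,-55,0,5,5,0,130,0,-110],x_scale=[10,10,.02]+[5]*6,loss='soft_l1')
print(s.x.round(3));res(s.x,1);np.save('P.npy',s.x);P=s.x
# octagon side directions from crop1
for a,b in [((225,197),(325,205)),((195,457),(303,467)),((401,290),(391,392)),((138,268),(126,372))]:
    A,B=[W2L(P,ray('top',(232+q[0]/5,215+q[1]/5),48)) for q in(a,b)]; print('side',A.round(),B.round(),np.degrees(np.arctan2(*(B-A)[::-1])))
print(L2W(P,(15+P[3],215,67)),'tip local now',W2L(P,telemetry.state()['ee_pos']),np.degrees(P[2]))
E
```

```text
[ 4.89836e+02 -5.41580e+01  1.50000e-02  6.61600e+00  9.24200e+00
 -7.98000e-01  1.35124e+02 -1.78500e+00 -1.06411e+02]
[[-0.4 -0.7]
 [ 0.7 -0. ]
 [-0.5 -0.4]
 [ 0.  -0. ]
 [-1.2 -0.5]
 [-0.  -0.2]
 [ 1.1  0.4]
 [ 1.7 -1.2]
 [-0.2 -1.2]
 [-0.2 -0.3]
 [ 0.2 -0.3]
 [ 0.  -0. ]]
side [ 59. 154.] [ 56. 108.] -92.90337383396137
side [-61. 162.] [-64. 113.] -93.51487013304752
side [18. 72.] [-29.  75.] 176.31914550638734
side [ 24. 192.] [-23. 195.] 176.47278244896162
[np.float64(508.3091615183203), np.float64(161.13462386444812), 67] tip local now [-351.20668467 -496.45394973] 0.8368894568730166
```

```bash
python3 -m inch '[{"yaw":0.92,"gripper":-1},{"yaw":0.92,"gripper":-1},{"yaw":0.93,"gripper":-1},{"x":1.5,"y":-3.2},{"x":1.5,"y":-3.2},{"x":1.5,"y":-3.2},{"x":1.5,"y":-3.2},{"x":1.5,"y":-3.2},{"x":1.5,"y":-3.2},{"x":1.5,"y":-3.2},{"x":1.5,"y":-3.2},{"x":1.5,"y":-3.2}]' 20; python3 -c "
from h import *
s=telemetry.state();print(s['ee_rot'],W2L(np.load('P.npy'),s['ee_pos']))"
```

```text
[-1.79911358e+02 -1.25690555e-03  1.47130095e+01] [-351.20668467 -496.45394973]invalid input
```

```bash
python3 -m inch '[{"x":0,"y":0,"z":0,"yaw":0.92,"gripper":-1},{"x":0,"y":0,"z":0,"yaw":0.92,"gripper":-1},{"x":0,"y":0,"z":0,"yaw":0.93,"gripper":-1}]' 20; python3 -c "
from h import *
s=telemetry.state();print(s['ee_rot'],W2L(np.load('P.npy'),s['ee_pos']))"
```

```text
time_s: 0.35
ee_pos: [146.0, -555.8, 195.6]
ee_rot: [-179.9, 0.0, 0.6]
force: [-0.2, -0.6, 0.0]
gripper_width: 73.8
[-1.79941765e+02  1.16729707e-02  6.33161989e-01] [-351.15283167 -496.59705637]
```

```bash
python3 -m inch '[{"x":1.5,"y":-3.2,"z":0,"yaw":0,"gripper":-1},{"x":1.5,"y":-3.2,"z":0,"yaw":0,"gripper":-1},{"x":1.5,"y":-3.2,"z":0,"yaw":0,"gripper":-1},{"x":1.5,"y":-3.2,"z":0,"yaw":0,"gripper":-1},{"x":1.5,"y":-3.2,"z":0,"yaw":0,"gripper":-1},{"x":1.5,"y":-3.2,"z":0,"yaw":0,"gripper":-1},{"x":1.5,"y":-3.2,"z":0,"yaw":0,"gripper":-1},{"x":1.5,"y":-3.2,"z":0,"yaw":0,"gripper":-1},{"x":1.5,"y":-3.2,"z":0,"yaw":0,"gripper":-1},{"x":1.5,"y":-3.2,"z":0,"yaw":0,"gripper":-1},{"x":1.5,"y":-3.2,"z":0,"yaw":0,"gripper":-1},{"x":1.5,"y":-3.2,"z":0,"yaw":0,"gripper":-1}]'; python3 -c "
from h import *
s=telemetry.state();print(s['ee_rot'],W2L(np.load('P.npy'),s['ee_pos']))"
```

```text
time_s: 1.35
ee_pos: [320.2, -167.8, 195.9]
ee_rot: [180.0, 0.0, 0.8]
force: [1.2, -0.1, -0.2]
gripper_width: 0.5
[1.79998955e+02 5.49179628e-04 8.34063708e-01] [-171.23160347 -111.11749132]
```

```bash
python3 -m inch '[{"x":1.4,"y":-3.2,"z":0,"yaw":0,"gripper":-1},{"x":1.5,"y":-3.3,"z":0,"yaw":0,"gripper":-1},{"x":1.5,"y":-3.3,"z":0,"yaw":0,"gripper":-1},{"x":1.5,"y":-3.3,"z":0,"yaw":0,"gripper":-1},{"x":1.5,"y":-3.3,"z":0,"yaw":0,"gripper":-1},{"x":1.5,"y":-3.3,"z":0,"yaw":0,"gripper":-1},{"x":1.5,"y":-3.3,"z":0.5,"yaw":0,"gripper":-1},{"x":1.5,"y":-3.2,"z":1.5,"yaw":0,"gripper":-1},{"x":1.5,"y":-3.2,"z":2,"yaw":0,"gripper":-1},{"x":1.5,"y":-3.2,"z":2,"yaw":0,"gripper":-1},{"x":0,"y":0,"z":2,"yaw":0,"gripper":-1},{"x":0,"y":0,"z":0,"yaw":0,"gripper":-1}]'; python3 -c "
from h import *
s=telemetry.state();p=W2L(np.load('P.npy'),s['ee_pos']);print(p,s['ee_pos'][2])
f=grab('side','s1.png')['pixels'][190:340,270:470,::-1];cv2.imwrite('pics/c3.png',cv2.resize(f,None,fx=3,fy=3))"
```

```text
time_s: 2.35
ee_pos: [461.6, 159.3, 112.0]
ee_rot: [179.8, 0.5, 1.0]
force: [-1.3, -0.8, -0.0]
gripper_width: 0.5
[-25.11842127 213.83121316] 111.95013240052772
```

View pics/c3.png

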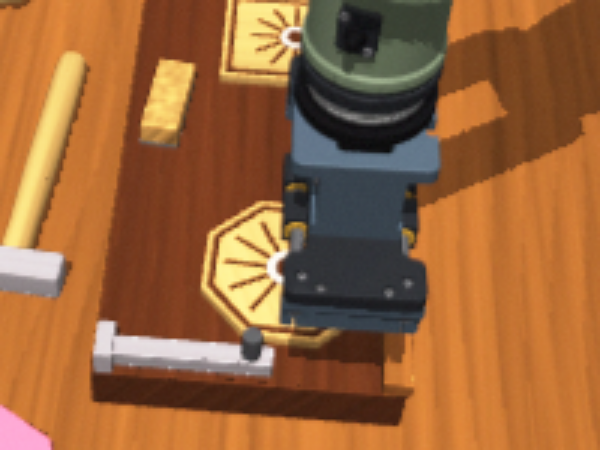

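The side crop shows the gripper body lined up over the knob, with the bolt, its knob (250,345) and the octagon untouched. I'll lower the tool and push.

```bash
python3 -m inch '[{"x":0,"y":0,"z":1.4,"yaw":0,"gripper":-1},{"x":0,"y":-0.1,"z":1.4,"yaw":0,"gripper":-1},{"x":0.5,"y":0,"z":0,"yaw":0,"gripper":-1},{"x":0.5,"y":0,"z":0,"yaw":0,"gripper":-1},{"x":0.5,"y":0,"z":0,"yaw":0,"gripper":-1},{"x":0.5,"y":0,"z":0,"yaw":0,"gripper":-1},{"x":0.5,"y":0,"z":0,"yaw":0,"gripper":-1},{"x":0.5,"y":0,"z":0,"yaw":0,"gripper":-1},{"x":0.5,"y":0,"z":0,"yaw":0,"gripper":-1},{"x":0.6,"y":0,"z":0,"yaw":0,"gripper":-1},{"x":0.7,"y":0,"z":0,"yaw":0,"gripper":-1},{"x":0.7,"y":0,"z":0,"yaw":0,"gripper":-1}]'; python3 -c "
from h import *
s=telemetry.state();p=W2L(np.load('P.npy'),s['ee_pos']);print(p,s['ee_pos'][2])"
```

```text
time_s: 3.4
ee_pos: [520.0, 160.6, 88.0]
ee_rot: [180.0, -0.0, 0.9]
force: [-0.2, -0.2, -0.4]
gripper_width: 0.7
[ 33.31257528 214.27791574] 88.00884631352015
```

```bash
python3 -c "
from h import *
f=grab('side','s2.png')['pixels'][230:350,270:470,::-1];g=grab('top','t2.png')['pixels'][205:325,225:345,::-1]
cv2.imwrite('pics/c4.png',np.hstack([cv2.resize(f,None,fx=2.5,fy=2.5),cv2.resize(g,None,fx=2.5,fy=2.5)]));print(telemetry.state()['force'],telemetry.state()['ee_pos'])"
```

```text
[-0.91163782  0.4403858   0.07890061] [520.73496708 160.67196166  87.97969612]
```

View pics/c4.png

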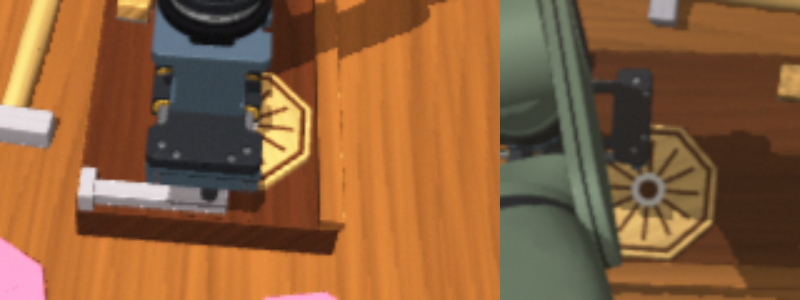

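```bash
python3 -c "
from h import *
P=np.load('P.npy')
for z in (66,88,107,125,150):
  for y in (71,160,249): print(z,y,'side',((proj('side',(520,y,z))-[270,230])*2.5).round(),'top',((proj('top',(520,y,z))-[225,205])*2.5).round())
print('knobtop0',((proj('side',L2W(P,(21.6,215,79)))-[270,230])*2.5))
"
python3 -c "
import cv2;f=cv2.imread('pics/s2.png')[250:325,310:410];cv2.imwrite('pics/c5.png',cv2.resize(f,None,fx=7,fy=7,interpolation=cv2.INTER_CUBIC))"
```

```text
66 71 side [204.  98.] top [160. 150.]
66 160 side [197. 184.] top [ 61. 145.]
66 249 side [190. 283.] top [-37. 141.]
88 71 side [206.  81.] top [159. 146.]
88 160 side [199. 169.] top [ 58. 141.]
88 249 side [191. 269.] top [-42. 137.]
107 71 side [207.  67.] top [157. 142.]
107 160 side [200. 155.] top [ 56. 137.]
107 249 side [192. 256.] top [-46. 133.]
125 71 side [208.  53.] top [156. 138.]
125 160 side [201. 141.] top [ 53. 134.]
125 249 side [193. 243.] top [-50. 129.]
150 71 side [209.  33.] top [155. 133.]
150 160 side [203. 122.] top [ 49. 129.]
150 249 side [195. 224.] top [-56. 124.]
knobtop0 [212.78729166 177.67234102]
```

View pics/c5.png

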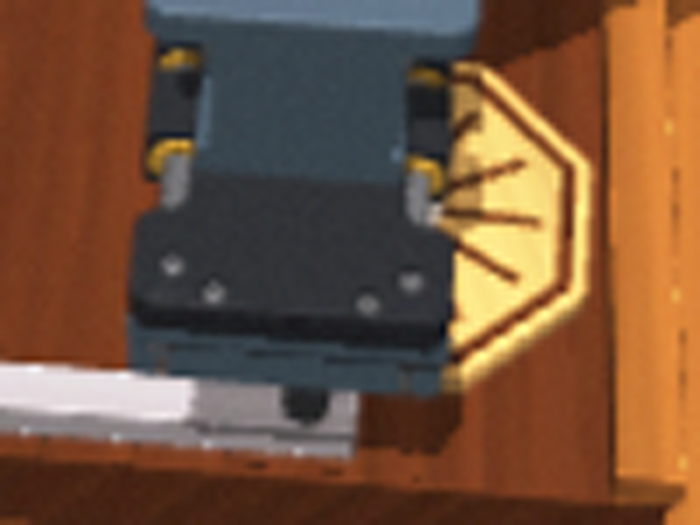

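```bash
python3 -c "
from h import *
from scipy.optimize import least_squares
def tri(a,b):
  s=least_squares(lambda p:np.r_[proj('top',p)-a,proj('side',p)-b],[500,150,150]);return s.x.round(),s.fun.round(1)
print('plate',tri((277.8,252),(351.5,286.5)))
print('corner far-right',tri((285.8,233),(332.5,280)))
print('octagon inlay',ray('top',(225+148/2.5,205+188/2.5),48), W2L(np.load('P.npy'),ray('top',(225+148/2.5,205+188/2.5),48)))
s=telemetry.state();print(s['ee_pos'],s['ee_rot'],s['qpos'],s['time_s'])
"
python3 -c "
import cv2;f=cv2.imread('pics/t2.png')[180:320,140:320];cv2.imwrite('pics/c6.png',cv2.resize(f,None,fx=4.4,fy=4.2,interpolation=cv2.INTER_CUBIC))"
```

```text
plate (array([533., 102.,  52.]), array([-1.9,  7.8, -7.1, -2.4]))
corner far-right (array([577.,  87.,  49.]), array([-1.8,  8.6, -7.8, -2.7]))
octagon inlay [487.39783636  80.92598261  48.        ] [ -0.46487674 135.10534473]
[520.73496708 160.67196166  87.97969612] [-1.79992067e+02 -5.74780342e-02  8.45295446e-01] [ 1.59430997e+01  2.08905619e+01  1.02692524e+02 -8.78331564e-03
  5.63593545e+01  1.05102662e+02] 3.5
```

View pics/c6.png

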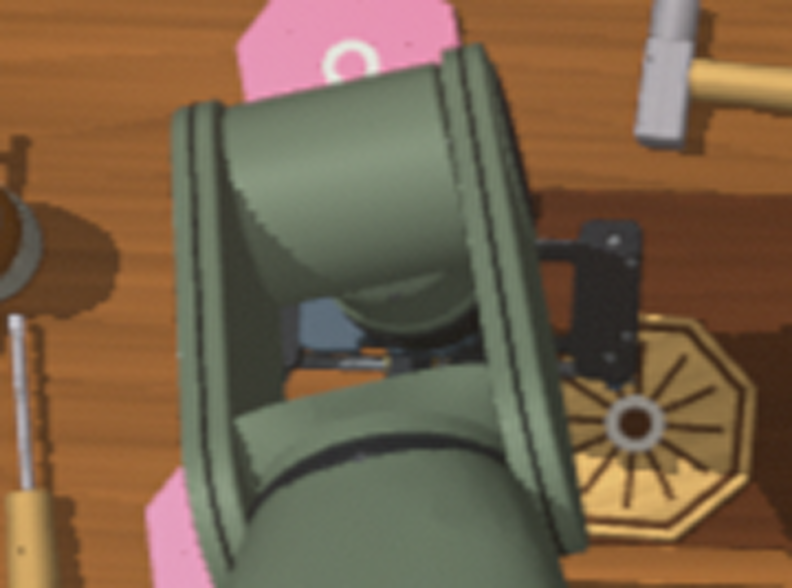

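The bolt hasn't moved: the knob is still at side (353.6,308) and the bar's near end at (360,310). Yet the tool reads as if it overlaps the knob. I'll check the camera and tool agreement using the start image, where the fingers can be seen.

```bash
python3 -c "
from h import *
T=np.array([146,-556,196.]);y=np.radians(14.7);ty=np.array([np.sin(y),-np.cos(y),0])
a=cv2.imread('pics/s0.png')[0:110,470:590];sc=6;a=cv2.resize(a,None,fx=sc,fy=sc,interpolation=cv2.INTER_CUBIC)
for k,c in((45,(0,0,255)),(-45,(0,255,0)),(0,(255,0,255))):
  for dz in(-22,0):
    q=(proj('side',T+k*ty+[0,0,dz])-[470,0])*sc;cv2.circle(a,tuple(int(v) for v in q),5,c,2 if dz else -1)
cv2.imwrite('pics/c7.png',a[:600])"
```

```text
(no output)
```

View pics/c7.png

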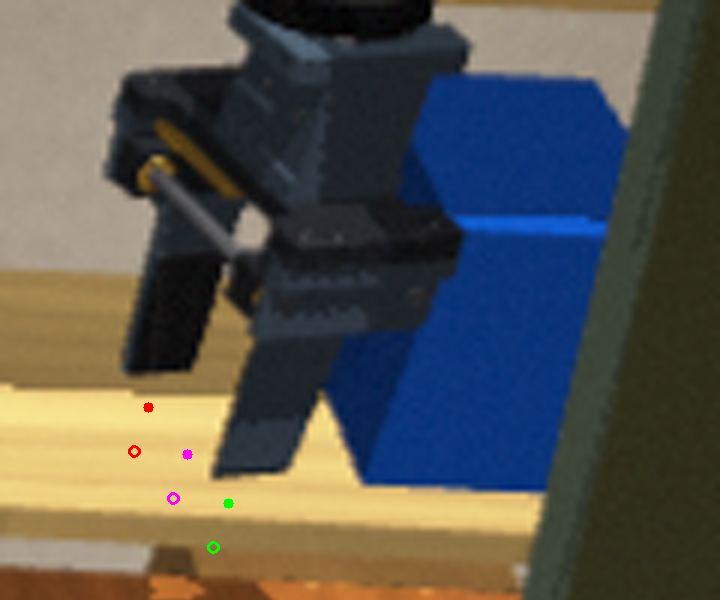

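In the crop, the real fingertips at (160,370) and (250,475) sit well above where the state puts them, (134,451) and (213,547). The shift points straight up and is worth about 37 mm. So the fingertips are about 37 mm higher than the reported pose implies, and they passed over the knob. I'll back off and go down in small steps, watching the force.

```bash
python3 -m inch '[{"x":-1.5,"y":0,"z":0,"yaw":0,"gripper":-1},{"x":-1.5,"y":0,"z":0,"yaw":0,"gripper":-1},{"x":-1.5,"y":0,"z":0,"yaw":0,"gripper":-1},{"x":-1.3,"y":0,"z":0,"yaw":0,"gripper":-1},{"x":0,"y":0,"z":0.5,"yaw":0,"gripper":-1},{"x":0,"y":0,"z":0.5,"yaw":0,"gripper":-1},{"x":0,"y":0,"z":0.5,"yaw":0,"gripper":-1},{"x":0,"y":0,"z":0.3,"yaw":0,"gripper":-1},{"x":0,"y":0,"z":0,"yaw":0,"gripper":-1}]'
python3 - <<'E'
from h import *
s=telemetry.state();T=np.array(s['ee_pos']);P=np.load('P.npy');print(W2L(P,T),s['force'])
f=grab('side','s3.png')['pixels'][:,:,::-1]
a=cv2.imread('pics/s0.png')[20:90,480:560];a=cv2.resize(a,None,fx=5,fy=5)
T0=np.array([146,-556,196.]);y=np.radians(14.7);ty=np.array([np.sin(y),-np.cos(y),0])
for k in(45,-45):
  q=(proj('side',T0+k*ty+[0,0,15.5])-[480,20])*5;cv2.circle(a,tuple(int(v) for v in q),4,(0,0,255),-1)
b=cv2.resize(f[250:330,310:410],None,fx=4,fy=4)
t=cv2.resize(cv2.imread('pics/t0.png')[400:480,540:640],None,fx=4,fy=4)
for k in(45,-45):
 for dz,c in((-22,(0,255,0)),(15.5,(0,0,255))):
  q=(proj('top',T0+k*ty+[0,0,dz])-[540,400])*4;print(q/4+[540,400]);cv2.circle(t,tuple(int(v) for v in q),4,c,-1)
c=np.zeros((600,800,3),np.uint8);c[:350,:400]=a[:350,:400];c[:320,400:]=b;c[280+0:600,400:]=0;c[:320,400:]=b;c[350:600,:400]=t[70:320];cv2.imwrite('pics/c8.png',c)
E
```

```text
time_s: 4.25
ee_pos: [461.4, 159.5, 68.9]
ee_rot: [180.0, 0.1, 0.9]
force: [-0.1, -1.0, -0.6]
gripper_width: 0.6
[-25.34063428 214.05093667] [-0.12860497 -0.95752167 -0.56245003]
[625.30313457 457.90381743]
[636.31457615 461.43598024]
[580.25341677 468.36754324]
[589.68554306 472.28896075]
```

View pics/c8.png

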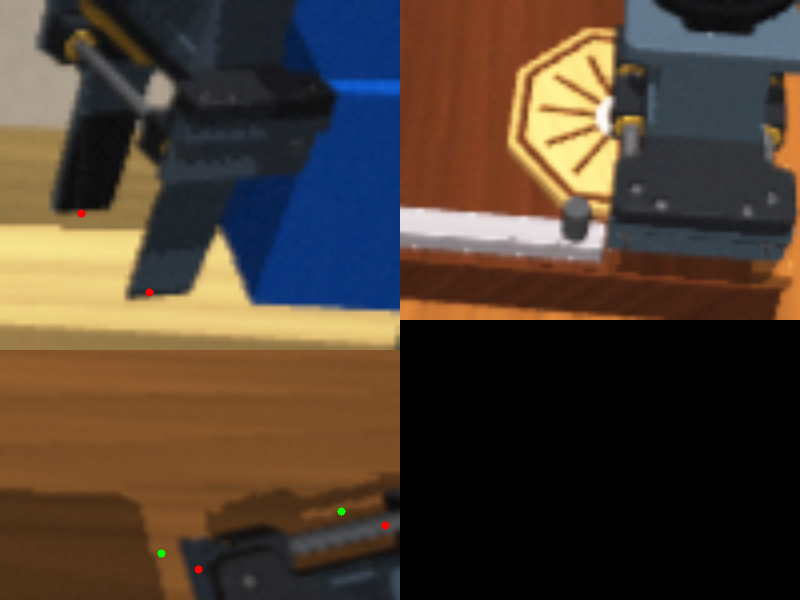

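With a 15.5 mm offset upward, the projected fingertips match the image in both views. So the real tip height is the reported z plus about 15. The current tip is about 85, so I'll go down to about 64 and push.

```bash
python3 -m inch '[{"x":0,"y":0,"z":0.5,"yaw":0,"gripper":-1},{"x":0,"y":0,"z":0.5,"yaw":0,"gripper":-1},{"x":0,"y":0,"z":0.5,"yaw":0,"gripper":-1},{"x":0,"y":0,"z":0.5,"yaw":0,"gripper":-1},{"x":0,"y":0,"z":0,"yaw":0,"gripper":-1},{"x":0.5,"y":0,"z":0,"yaw":0,"gripper":-1},{"x":0.5,"y":0,"z":0,"yaw":0,"gripper":-1},{"x":0.5,"y":0,"z":0,"yaw":0,"gripper":-1},{"x":0.5,"y":0,"z":0,"yaw":0,"gripper":-1},{"x":0.5,"y":0,"z":0,"yaw":0,"gripper":-1},{"x":0.5,"y":0,"z":0,"yaw":0,"gripper":-1},{"x":0.5,"y":0,"z":0,"yaw":0,"gripper":-1}]'; python3 -c "
from h import *
s=telemetry.state();P=np.load('P.npy');print(W2L(P,s['ee_pos']),s['force'])"
```

```text
time_s: 5.3
ee_pos: [496.3, 160.2, 50.0]
ee_rot: [180.0, 0.1, 0.9]
force: [-2.0, 0.4, 1.8]
gripper_width: 0.4
[  9.60592341 214.21895884] [-2.009318    0.40535476  1.80516656]
```

```bash
python3 -m inch '[{"x":0.5,"y":0,"z":0,"yaw":0,"gripper":-1},{"x":0.5,"y":0,"z":0,"yaw":0,"gripper":-1},{"x":0.5,"y":0,"z":0,"yaw":0,"gripper":-1},{"x":0.5,"y":0,"z":0,"yaw":0,"gripper":-1},{"x":0.5,"y":0,"z":0,"yaw":0,"gripper":-1},{"x":0.5,"y":0,"z":0,"yaw":0,"gripper":-1},{"x":0.5,"y":0,"z":0,"yaw":0,"gripper":-1},{"x":0.5,"y":0,"z":0,"yaw":0,"gripper":-1},{"x":0.5,"y":0,"z":0,"yaw":0,"gripper":-1},{"x":0.4,"y":0,"z":0,"yaw":0,"gripper":-1},{"x":0.4,"y":0,"z":0,"yaw":0,"gripper":-1},{"x":0,"y":0,"z":0,"yaw":0,"gripper":-1}]'; python3 -c "
from h import *
s=telemetry.state();P=np.load('P.npy');print(W2L(P,s['ee_pos']),s['force'])"
```

```text
time_s: 6.3
ee_pos: [550.5, 161.0, 50.0]
ee_rot: [-180.0, -0.1, 0.9]
force: [0.2, 0.7, 0.1]
gripper_width: 0.7
[ 63.77546508 214.2695881 ] [0.15766613 0.66009454 0.1063984 ]
```

```bash
python3 -m inch '[{"x":0.2,"y":0,"z":0,"yaw":0,"gripper":-1},{"x":0.2,"y":0,"z":0,"yaw":0,"gripper":-1},{"x":0.2,"y":0,"z":0,"yaw":0,"gripper":-1},{"x":0.1,"y":0,"z":0,"yaw":0,"gripper":-1},{"x":0,"y":0,"z":0,"yaw":0,"gripper":-1}]'; python3 -c "
from h import *
s=telemetry.state();P=np.load('P.npy');print(W2L(P,s['ee_pos']),s['force'])
f=grab('side','s4.png')['pixels'][240:330,300:420]; g=f.astype(int)
# bar: light grey, low saturation
m=(g.max(2)-g.min(2)<25)&(g.mean(2)>120)
for r in range(55,75,3): c=np.flatnonzero(m[r]); print(240+r, (c.min()+300,c.max()+300) if len(c) else None)
for j in (60,66,72,78): print(j,proj('side',L2W(P,(j,215,55))))"
```

```text
time_s: 6.72
ee_pos: [556.5, 161.1, 50.0]
ee_rot: [180.0, -0.0, 0.9]
force: [-0.9, 0.6, 0.3]
gripper_width: 0.5
[ 69.78603961 214.21620809] [-0.8577254   0.58550351  0.31081417]
295 None
298 (np.int64(303), np.int64(306))
301 (np.int64(300), np.int64(305))
304 (np.int64(300), np.int64(305))
307 (np.int64(300), np.int64(305))
310 (np.int64(301), np.int64(305))
313 (np.int64(302), np.int64(306))
60 [335.58376791 306.25343951]
66 [332.64385671 306.02623958]
72 [329.70635456 305.79922581]
78 [326.77125847 305.57239799]
```

```bash
python3 -m inch '[{"x":-1,"y":0,"z":0,"yaw":0,"gripper":-1},{"x":-0.5,"y":0,"z":-2,"yaw":0,"gripper":-1},{"x":0,"y":0,"z":-2,"yaw":0,"gripper":-1},{"x":-0.8,"y":2.5,"z":0,"yaw":0,"gripper":-1},{"x":-0.8,"y":2.5,"z":0,"yaw":0,"gripper":-1},{"x":-0.8,"y":2.5,"z":0,"yaw":0,"gripper":-1},{"x":-0.8,"y":2.5,"z":0,"yaw":0,"gripper":-1},{"x":-0.8,"y":2.5,"z":0,"yaw":0,"gripper":-1},{"x":-0.8,"y":2.5,"z":0,"yaw":0,"gripper":-1},{"x":-0.8,"y":2.2,"z":0,"yaw":0,"gripper":-1},{"x":0,"y":0,"z":0,"yaw":0,"gripper":-1},{"x":0,"y":0,"z":0,"yaw":0,"gripper":-1}]'; python3 -c "
from h import *
s=telemetry.state();P=np.load('P.npy');print(W2L(P,s['ee_pos']),s['force'])
a=grab('side','s5.png')['pixels'][200:340,290:430,::-1];b=grab('top','t5.png')['pixels'][205:325,225:345,::-1]
c=np.hstack([cv2.resize(a,(400,400),interpolation=2),cv2.resize(b,(400,400),interpolation=2)]);cv2.imwrite('pics/c9.png',c)"
```

```text
time_s: 7.77
ee_pos: [487.4, -12.5, 90.3]
ee_rot: [-180.0, -0.0, 0.7]
force: [-0.0, -0.3, -0.0]
gripper_width: 0.5
[-1.80821253 41.6685001 ] [-0.01546194 -0.25167473 -0.02807567]
```

View pics/c9.png

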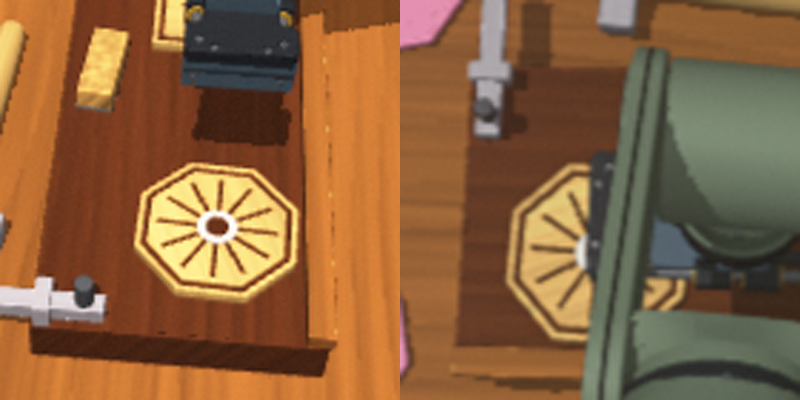

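The bolt is now back, with its knob at side (319,300) and top (251,237). The octagon is undisturbed. Next I'll work out the joint value and go down beside the panel.

```bash
python3 -c "
from h import *
P=np.load('P.npy')
print(W2L(P,ray('top',(251.4,245.5),55)),W2L(P,ray('top',(250.8,237.4),79))-[15,0], W2L(P,ray('side',(290+84*.35,200+280*.35),79))-[15,0])"
python3 -m inch '[{"x":0,"y":0,"z":1.5,"yaw":0,"gripper":-1},{"x":0,"y":0,"z":1.5,"yaw":0,"gripper":-1},{"x":0,"y":0,"z":1.5,"yaw":0,"gripper":-1},{"x":0,"y":0,"z":0.7,"yaw":0,"gripper":-1},{"x":0,"y":0,"z":0.4,"yaw":0,"gripper":-1},{"x":0,"y":0,"z":0.2,"yaw":0,"gripper":-1},{"x":0,"y":0,"z":0.1,"yaw":0,"gripper":-1},{"x":0,"y":0,"z":0,"yaw":0,"gripper":-1},{"x":0,"y":0,"z":0,"yaw":0,"gripper":-1}]'
```

```text
[ 76.28786101 213.20558264] [ 75.028523 212.49762 ] [ 78.05237128 214.1831139 ]
time_s: 8.62
ee_pos: [488.4, -11.9, 31.6]
ee_rot: [180.0, -0.1, 0.9]
force: [-0.0, -0.5, 0.6]
gripper_width: 0.4
```

```bash
M="python3 -m inch"; python3 -m inch '[{"x":0,"y":0,"z":0.15,"yaw":0,"gripper":-1},{"x":0,"y":0,"z":0,"yaw":0,"gripper":-1}]' | grep -E "force|pos"; python3 -m inch '[{"x":0,"y":0,"z":0.15,"yaw":0,"gripper":-1},{"x":0,"y":0,"z":0,"yaw":0,"gripper":-1}]' | grep -E "force|pos"
```

```text
ee_pos: [488.0, -12.0, 29.7]
force: [-0.6, -0.5, 0.2]
ee_pos: [487.8, -12.0, 28.0]
force: [-0.6, 0.6, -0.2]
```

```bash
python3 -m inch '[{"x":0,"y":-0.3,"z":0,"yaw":0,"gripper":-1},{"x":0,"y":-0.4,"z":0,"yaw":0,"gripper":-1},{"x":0,"y":-0.4,"z":0,"yaw":0,"gripper":-1},{"x":0,"y":-0.4,"z":0,"yaw":0,"gripper":-1},{"x":0,"y":-0.4,"z":0,"yaw":0,"gripper":-1},{"x":0,"y":-0.4,"z":0,"yaw":0,"gripper":-1},{"x":0,"y":-0.4,"z":0,"yaw":0,"gripper":-1},{"x":0,"y":-0.4,"z":0,"yaw":0,"gripper":-1},{"x":0,"y":-0.4,"z":0,"yaw":0,"gripper":-1},{"x":0,"y":-0.4,"z":0,"yaw":0,"gripper":-1},{"x":0,"y":-0.4,"z":0,"yaw":0,"gripper":-1},{"x":0,"y":0,"z":0,"yaw":0,"gripper":-1}]'
cat > oct.py <<'E'
from h import *
import sys
P=np.load('P.npy');s=telemetry.state();print('tcp',W2L(P,s['ee_pos']),s['ee_pos'][2],s['force'])
f=grab('side',sys.argv[1])['pixels'];h=cv2.cvtColor(f,cv2.COLOR_RGB2HSV)
# render-fit: white ring centre
m=((h[:,:,1]<70)&(h[:,:,2]>170)).astype(np.uint8);m[:255]=0;m[325:]=0;m[:,:340]=0;m[:,402:]=0
n,l,st,c=cv2.connectedComponentsWithStats(m)
for i in range(1,n):
    if st[i,4]>8: print('white blob',c[i].round(1),st[i,4],W2L(P,ray('side',c[i],48)).round(1))
m=((h[:,:,0]>14)&(h[:,:,0]<30)&(h[:,:,1]>60)&(h[:,:,2]>150)).astype(np.uint8);m[:240]=0;m[350:]=0;m[:,:325]=0;m[:,398:]=0
k=max(cv2.findContours(m,0,2)[0],key=cv2.contourArea);hull=cv2.approxPolyDP(cv2.convexHull(k),2,True)[:,0]
print('hull local',[tuple(W2L(P,ray('side',q,48)).round().astype(int)) for q in hull.astype(float)])
E
python3 oct.py s6.png
```

```text
time_s: 9.95
ee_pos: [487.2, 31.8, 28.0]
ee_rot: [-180.0, -0.0, 0.9]
force: [0.1, -1.0, 0.1]
gripper_width: 0.4
tcp [-1.3726487  85.97370227] 28.03942879484385 [ 0.11812859 -1.02352713  0.14841489]
white blob [366.3 285.6] 91 [ -1.4 152.5]
hull local [(np.int64(-60), np.int64(127)), (np.int64(-62), np.int64(179)), (np.int64(-25), np.int64(217)), (np.int64(24), np.int64(216)), (np.int64(57), np.int64(182)), (np.int64(58), np.int64(130)), (np.int64(34), np.int64(105)), (np.int64(-39), np.int64(107))]
```

Contact is good: the panel's centre is at ledge y≈152 and it is square to within about 1°.

```bash
python3 -m inch '[{"x":0,"y":-0.4,"z":0,"yaw":0,"gripper":-1},{"x":0,"y":-0.4,"z":0,"yaw":0,"gripper":-1},{"x":0,"y":-0.4,"z":0,"yaw":0,"gripper":-1},{"x":0,"y":-0.4,"z":0,"yaw":0,"gripper":-1},{"x":0,"y":-0.4,"z":0,"yaw":0,"gripper":-1},{"x":0,"y":-0.4,"z":0,"yaw":0,"gripper":-1},{"x":0,"y":-0.4,"z":0,"yaw":0,"gripper":-1},{"x":0,"y":-0.4,"z":0,"yaw":0,"gripper":-1},{"x":0,"y":-0.4,"z":0,"yaw":0,"gripper":-1},{"x":0,"y":-0.4,"z":0,"yaw":0,"gripper":-1},{"x":0,"y":-0.4,"z":0,"yaw":0,"gripper":-1},{"x":0,"y":0,"z":0,"yaw":0,"gripper":-1}]'; sed -i 's/m\[350:\]=0/m[370:]=0/;s/m\[325:\]=0/m[345:]=0/' oct.py; python3 oct.py s7.png
```

```text
time_s: 11.0
ee_pos: [486.6, 75.8, 28.0]
ee_rot: [-180.0, -0.0, 0.9]
force: [-0.4, -0.2, -0.3]
gripper_width: 0.4
tcp [ -1.33713852 130.00293531] 28.02395731331541 [-0.43843914 -0.23215411 -0.33203319]
white blob [366.2 303.1] 106 [ -2.3 197. ]
hull local [(np.int64(49), np.int64(176)), (np.int64(29), np.int64(156)), (np.int64(-30), np.int64(156)), (np.int64(-53), np.int64(177)), (np.int64(-53), np.int64(216)), (np.int64(-25), np.int64(247)), (np.int64(19), np.int64(249)), (np.int64(49), np.int64(218))]
```

```bash
python3 -m inch '[{"x":0,"y":-0.2,"z":0,"yaw":0,"gripper":-1},{"x":0,"y":-0.2,"z":0,"yaw":0,"gripper":-1},{"x":0,"y":-0.2,"z":0,"yaw":0,"gripper":-1},{"x":0,"y":-0.2,"z":0,"yaw":0,"gripper":-1},{"x":0,"y":0,"z":0,"yaw":0,"gripper":-1},{"x":0,"y":1,"z":0,"yaw":0,"gripper":-1},{"x":0,"y":1,"z":0,"yaw":0,"gripper":-1},{"x":0,"y":1,"z":-2,"yaw":0,"gripper":-1},{"x":0,"y":2,"z":-3,"yaw":0,"gripper":-1},{"x":0,"y":2,"z":-3,"yaw":0,"gripper":-1},{"x":0,"y":0,"z":0,"yaw":0,"gripper":-1},{"x":0,"y":0,"z":0,"yaw":0,"gripper":-1}]'; python3 oct.py s8.png; python3 -c "
from h import *
P=np.load('P.npy')
a=cv2.imread('pics/s8.png')[230:350,280:430];b=grab('top','t8.png')['pixels'][205:325,205:325,::-1]
c=np.hstack([cv2.resize(a,(450,360),interpolation=2),cv2.resize(b,(350,360),interpolation=2)]);cv2.imwrite('pics/c10.png',c)"
```

```text
time_s: 12.05
ee_pos: [488.6, 11.5, 109.6]
ee_rot: [180.0, -0.2, 0.7]
force: [-0.4, 0.5, -0.3]
gripper_width: -0.1
tcp [-0.27715896 65.67274593] 109.56730101493055 [-0.44759886  0.48501635 -0.26336928]
white blob [366.1 306.2] 104 [ -2.3 204.5]
hull local [(np.int64(53), np.int64(174)), (np.int64(23), np.int64(145)), (np.int64(-28), np.int64(146)), (np.int64(-62), np.int64(179)), (np.int64(-63), np.int64(227)), (np.int64(-29), np.int64(267)), (np.int64(20), np.int64(269)), (np.int64(58), np.int64(229))]
```

View pics/c10.png

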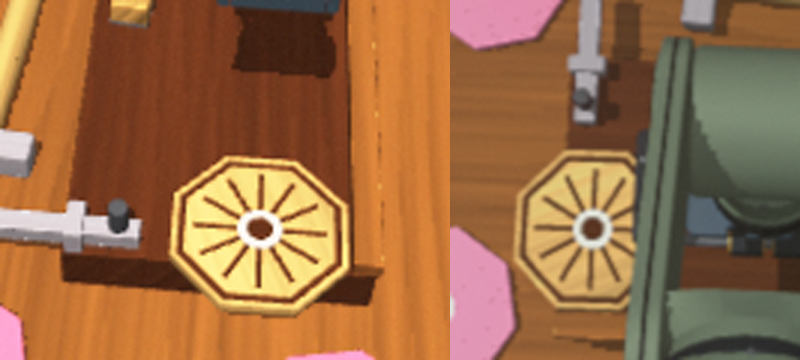

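```bash
python3 -c "
from h import *
P=np.load('P.npy')
print(W2L(P,ray('top',(253.7,281),48)))
ok=W2L(P,ray('top',(253.7,281),48))[1]
if 199<ok<212: print(telemetry.state()['force'],env.job_done())"
```

```text
[ -4.41015687 204.32634036]
the job is handed in; nothing more can be done
[-0.53385147 -0.41332201  0.03025412] None
```

I pushed the left stop bolt back to about 76 of its 80 mm by its knob. I then pushed the octagonal panel along the ledge with closed fingertips until its centre was at ledge y ≈ 204.5 mm, which overhangs the end by about 34.5 mm. The job is handed in at about 12 s of the 42 s allowed; no verdict was given.

- **Last checks:** the side camera gives the panel's centre as 204.5 mm and the top camera 204.3 mm. The panel's end edges read about 2° off square (rough) and it looks flat. The gripper was raised clear and the force read near zero.
- **Not re-measured:** I did not measure the rectangle, the other stop or the other bench items again at the end. No move went near them, apart from the gripper passing high above the ledge.
- **Disagreement:** the real fingertips are about 37 mm higher than the reported pose and tool data imply. Because of this, my first bolt push passed over the knob without touching it. I found the offset in both cameras, corrected the heights and repeated the push.

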